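# Change the seed of the month at the seed library's desk

## Task

Change the seed of the month on the display stand: the yellow-capped vial comes off the sloping trough and goes back into the yellow place of the rack, and the red-capped vial is taken out of the rack and laid in the trough instead, cap up, foot on the ledge. Someone has filed the green-capped vial in the yellow place, so first move that one to its own green place. Lower each vial into place before letting go instead of dropping it, never tip one over on its side, and leave the other vials and the things on the desk alone.

Things in the scene. Friction and masses are not known exactly. Their poses are not given: they have to be found in the camera images.
- vial_green: Seed vial with a green screw cap: clear flat-bottomed glass tube 24 mm in diameter, cap 28 mm in diameter and 18 mm tall, 100 mm tall in all, about 45 g. Origin: centre of the underside; z runs up the vial, the cap's middle is at z = 91 mm. At the start it stands, wrongly, in the yellow place.
- vial_yellow: Seed vial with a yellow screw cap: clear flat-bottomed glass tube 24 mm in diameter, cap 28 mm in diameter and 18 mm tall, 100 mm tall in all, about 45 g. Origin: centre of the underside; z runs up the vial, the cap's middle is at z = 91 mm. At the start it lies in the sloping trough of the display stand, cap up.
- vial_red: Seed vial with a red screw cap: clear flat-bottomed glass tube 24 mm in diameter, cap 28 mm in diameter and 18 mm tall, 100 mm tall in all, about 45 g. Origin: centre of the underside; z runs up the vial, the cap's middle is at z = 91 mm. At the start it stands in the red place.
- vial_blue: Seed vial with a blue screw cap: clear flat-bottomed glass tube 24 mm in diameter, cap 28 mm in diameter and 18 mm tall, 100 mm tall in all, about 45 g. Origin: centre of the underside; z runs up the vial, the cap's middle is at z = 91 mm. It stands in the blue place, where it belongs: leave it.
- vial_white: Seed vial with a white screw cap: clear flat-bottomed glass tube 24 mm in diameter, cap 28 mm in diameter and 18 mm tall, 100 mm tall in all, about 45 g. Origin: centre of the underside; z runs up the vial, the cap's middle is at z = 91 mm. It stands in the white place, where it belongs: leave it.
- vial_black: Seed vial with a black screw cap: clear flat-bottomed glass tube 24 mm in diameter, cap 28 mm in diameter and 18 mm tall, 100 mm tall in all, about 45 g. Origin: centre of the underside; z runs up the vial, the cap's middle is at z = 91 mm. It stands in the black place, where it belongs: leave it.
- place_green: The green place of the rack: a hole framed by a green square label 48 mm wide, flush with the rack's top. Origin: centre of the hole's mouth; z up; x and y parallel to the rack's sides. Hole 28 mm wide, 42 mm deep, flat floor. Empty at the start.
- place_yellow: The yellow place of the rack: a hole framed by a yellow square label 48 mm wide, flush with the rack's top. Origin: centre of the hole's mouth; z up; x and y parallel to the rack's sides. Hole 28 mm wide, 42 mm deep, flat floor. Taken by the green-capped vial at the start.
- place_red: The red place of the rack: a hole framed by a red square label 48 mm wide, flush with the rack's top. Origin: centre of the hole's mouth; z up; x and y parallel to the rack's sides. Hole 28 mm wide, 42 mm deep, flat floor. Holds the red-capped vial at the start.
- place_blue: The blue place of the rack: a hole framed by a blue square label 48 mm wide, flush with the rack's top. Origin: centre of the hole's mouth; z up; x and y parallel to the rack's sides. Hole 28 mm wide, 42 mm deep, flat floor. Holds the blue-capped vial at the start.
- place_white: The white place of the rack: a hole framed by a white square label 48 mm wide, flush with the rack's top. Origin: centre of the hole's mouth; z up; x and y parallel to the rack's sides. Hole 28 mm wide, 42 mm deep, flat floor. Holds the white-capped vial at the start.
- place_black: The black place of the rack: a hole framed by a black square label 48 mm wide, flush with the rack's top. Origin: centre of the hole's mouth; z up; x and y parallel to the rack's sides. Hole 28 mm wide, 42 mm deep, flat floor. Holds the black-capped vial at the start.
- rack: Heavy fixed block of pale wood, 140 mm (x) by 205 mm (y), 55 mm high, six holes: two rows (x = -30, +30 mm) of three (y = -60, 0, +60 mm). Seated vials stand on the hole's floor, 13 mm above the table, and show 58 mm above the block. Origin: centre of the underside. Which colour label is at which hole varies.
- display: Fixed display stand: dark wooden foot 125 mm (x) by 100 mm (y), 10 mm thick, with a 46 mm high block carrying the white trough. Origin: centre of the underside, on the table; +x is the public's side, away from the robot, where a small picture card leans.
- display_trough: White 90-degree V trough, 60 mm long, 42 mm wide, leaning back 35 degrees from vertical towards the stand's -x, open side up and to +x; a ledge closes its lower end. Origin: where a lying vial's underside centre rests on the ledge, 56 mm above the table. z: up the trough along a lying vial's axis; x: out of the V; y: across, level. A lying vial's upper 40 mm stick out beyond the V.
- book: Bystander: green book lying flat, 130 x 200 x 26 mm. Origin: centre of the underside.
- date_stamp: Bystander: self-inking date stamp with a blue top, 40 x 65 x 91 mm. Origin: centre of the underside.
- pencil_cup: Bystander: dark steel pencil cup, 76 mm across, 100 mm high, pencils to 170 mm. Origin: centre of the underside.
- tape_dispenser: Bystander: black desk tape dispenser, 60 x 150 x 85 mm. Origin: centre of the underside.

How it is judged:
On the way, in this order (a step that is already met when the one before it is completed fails the run):
1. the green-capped vial is lowered into the green place, still in the fingers (z of vial_green in the frame of place_green below -0.03 m and horizontal distance between vial_green and place_green below 0.008 m and contact force between the fingers and vial_green above 0.5 N), for 0.05 s.
2. the green-capped vial stands released, fully down in the green place (z of vial_green in the frame of place_green below -0.037 m and horizontal distance between vial_green and place_green below 0.007 m and angle between vial_green's own z axis and vertical below 0.17 rad and contact force between the fingers and vial_green below 0.1 N), for 0.2 s.
3. the yellow-capped vial is lowered into the yellow place, still in the fingers (z of vial_yellow in the frame of place_yellow below -0.03 m and horizontal distance between vial_yellow and place_yellow below 0.008 m and contact force between the fingers and vial_yellow above 0.5 N), for 0.05 s.
4. the yellow-capped vial stands released, fully down in the yellow place (z of vial_yellow in the frame of place_yellow below -0.037 m and horizontal distance between vial_yellow and place_yellow below 0.007 m and angle between vial_yellow's own z axis and vertical below 0.17 rad and contact force between the fingers and vial_yellow below 0.1 N), for 0.2 s.
5. the red-capped vial is brought foot first onto the trough's ledge, still in the fingers (distance between vial_red and display_trough below 0.013 m and angle between the z axis of vial_red and the z axis of display_trough, either way round below 0.35 rad and contact force between the fingers and vial_red above 0.5 N), for 0.05 s.
6. the red-capped vial lies released in the trough, cap up (distance between vial_red and display_trough below 0.008 m and angle between the z axis of vial_red and the z axis of display_trough, either way round below 0.12 rad and contact force between the fingers and vial_red below 0.1 N), for 0.2 s.
At the end, for the whole second after the job is handed in: In this order: green-capped vial in green place, yellow in yellow: foot 37+ mm below the mouth, within 7 mm of its centre, within 0.17 rad of upright. Red-capped vial in the trough, cap up: foot within 8 mm of the trough origin, axes within 0.12 rad. All released and at rest; others not moved (all of step 2 and all of step 4 and all of step 6 and linear speed of each of vial_green, vial_yellow, vial_red below 0.02 m/s); the robot touches nothing.
It fails at once if the blue, white or black-capped vial, which belong where they are, is moved by more than 15 mm (distance of any of vial_blue, vial_white, vial_black from where it was at the start of the episode above 0.015 m).
It fails at once if the book, date stamp, pencil cup or tape dispenser is shifted by more than 30 mm (distance of any of book, date_stamp, pencil_cup, tape_dispenser from where it was at the start of the episode above 0.03 m).
It fails at once if the green, yellow or red-capped vial is tipped over on its side (angle between any of vial_green, vial_yellow, vial_red's own z axis and vertical above 1.3 rad).
It also fails if it takes over 67 s, if anything falls off the work surface, if the arm or the gripper's body presses on something with over 40 N, if the wrist force passes 120 N, or if a joint passes its speed limit or range.

## Robot

A 6-joint arm with a two-finger parallel gripper is mounted at the origin on the work surface. World frame = base frame: x ahead of the robot, y to its left, z up, the work surface at z = 0. Lengths are in m, angles in rad, forces in N, time in s.
With the tool pointing down it reaches from about 0.275 to 0.975 m from the base axis. Payload 8.4 kg.
Tool frame: the origin (TCP) lies at the very end of the fingers, on their centre line; the grasp point (between the pads) lies 19 mm behind it; z points along the fingers, y is the line along which they close (so a half turn about z gives the same grasp; the last joint's range is limited). The gripper opens to 92 mm and grips with 3 to 60 N. Pads are 20 mm wide; open, the fingers measure 128 mm over their backs; the gripper's body (75 mm by 189 mm) begins 69 mm behind the grasp point.
Start: joints at [1.344, 0.353, 1.633, -0, 1.155, -0.002], TCP at [0.139, 0.609, 0.215] pointing down, gripper open.
Joint ranges: [-2.63, 2.63], [-0.92, 2.1], [0.06, 2.66], [-1.3, 4.44], [0, 2.69], [-3.02, 3.02]. Speed limits (rad/s): [2.22, 2.22, 2.79, 3.14, 3.14, 3.14].

## Interface

Orientations are given as [roll, pitch, yaw] about the fixed x, y, z axes, in that order (R = Rz(yaw) Ry(pitch) Rx(roll)).
In Python, from cell import r, imaging gives the robot as it stands.
- The arm moves only by the tool arm_command, never from a script. Its argument "deltas" is a list of rows, each an object with "offset": the shift along the tool's x, y, z in mm, a list of three; "spin": the turn about the tool's z in rad. A call has 1 to 20 rows; each row is the pose to reach, as a shift and turn from the pose commanded when the call began, along the tool's axes at that moment; what a row does not reach only later rows make up. A row lasts 1/10 s, in which the tool goes at most 50 mm and 8.59 degrees, less where a joint would pass 70% of its speed; a pose out of reach is approached as far as the arm can. A call with a gripper value outside its range is refused whole. "grip" is the opening, from -1 (shut) to 1 (fully open), set as the call begins (left out, the last holds). The fingers move at their own pace and stop on an object; "grip_force" is the grip in N (left out, the last holds). Time passes only in rows, so rows that repeat a pose let the fingers close. It gives the time, the measured TCP pose, the force, the opening and the grip force at its end, in the units of the state.
- r.get_obs(): the state, without advancing time (a new reading comes with each control period).
- imaging.camera(name): name is "side" or "top" or "wrist"; returns the picture (420x560x3 uint8, blue, green, red); there is no depth.
- imaging.calibration(name): a dict with "fx", "fy", "cx", "cy" (pixels), "k1" (the pictures are not rectified: a ray, as slopes to the right and down, at radius r is drawn at 1 + k1 r^2 times it, then the intrinsics apply), "rvec" (rotation vector, rad) and "tvec" (3), from world to camera coordinates, as OpenCV has them; the wrist camera has in their place "tool_from_camera" (4x4, takes a point from camera to tool coordinates, whose origin is the TCP and whose axes are the flange's). Camera axes: x right, y down, z forward; pixel columns grow to the right and rows downward; lengths in m; the calibration is good to about 2 mm. A picture is of the moment at which its call begins: read the wrist's pose just before it. calibration takes no time and is no camera call.
- r.hand_in(): hands the job in; it is judged then, once.
The state is a dict: "clock": time; "joint_positions": joint angles; "joint_vel": joint speeds; "effort": joint torques, N m; "eef_pos": TCP position; "ee_rot": TCP orientation; "contact_force": force on the tool from outside, world axes, zero at the start; "torque": the same for the moment, N m; "finger_gap": finger opening in m; "gripper_force": force on a finger pad.
Only numpy, scipy, OpenCV 4.12 (cv2) and the standard library are available. Lean on these libraries where they do the work, as an engineer would, in place of code of your own. Each camera call takes 0.05 s, during which the arm holds its last target. There are 200 camera calls.

## Working session

There is one attempt and no reset: what is moved stays moved. The work goes in short steps, Python scripts to look and compute and a tool call to move; the robot and the scene stay as the last step left them, time stands still between calls to the robot, and variables do not carry over. Pictures are saved under pics/ and viewed, at most 10 in all, crops included, and the job is handed in when it is done.

Besides the shell and the picture viewer there is one more tool, called after ">>>" by a JSON object that holds its "name" and its "arguments", one argument or row to a line. arm_command: Moves the arm, as the interface text tells. Its arguments: {"type":"object","properties":{"deltas":{"type":"array"},"grip":{"type":"number"},"grip_force":{"type":"number"}},"required":["deltas"]}

```bash
mkdir -p pics
cat > h.py <<'E'
import numpy as np, cv2
from cell import r, imaging
from scipy.spatial.transform import Rotation as Ro
def save(n,f):
    im=imaging.camera(n); cv2.imwrite('pics/'+f,im); return im
def ray(n,uv,obs=None):
    """origin, unit directions in world for pixels"""
    c=imaging.calibration(n); uv=np.atleast_2d(np.array(uv,float))
    d=np.c_[(uv[:,0]-c['cx'])/c['fx'],(uv[:,1]-c['cy'])/c['fy']]; s=d.copy()
    for _ in range(20): s=d/(1+c['k1']*(s**2).sum(1,keepdims=True))
    v=np.c_[s,np.ones(len(s))]
    if n=='wrist':
        o=obs; R=Ro.from_euler('xyz',o['ee_rot']).as_matrix(); T=np.array(c['tool_from_camera'])
        O=R@T[:3,3]+o['eef_pos']; v=v@(R@T[:3,:3]).T
    else:
        R=Ro.from_rotvec(np.ravel(c['rvec'])).as_matrix(); O=-R.T@np.ravel(c['tvec']); v=v@R
    return O,v/np.linalg.norm(v,axis=1,keepdims=True)
def plane(n,uv,z,obs=None):
    O,v=ray(n,uv,obs); return O+v*((z-O[2])/v[:,2])[:,None]
def proj(n,P):
    c=imaging.calibration(n); P=np.atleast_2d(P)
    R=Ro.from_rotvec(np.ravel(c['rvec'])).as_matrix(); q=P@R.T+np.ravel(c['tvec']); s=q[:,:2]/q[:,2:]
    s=s*(1+c['k1']*(s**2).sum(1,keepdims=True)); return s*[c['fx'],c['fy']]+[c['cx'],c['cy']]
def tri(rays):
    A=np.zeros((3,3));b=np.zeros(3)
    for O,v in rays:
        v=v.ravel(); M=np.eye(3)-np.outer(v,v); A+=M; b+=M@O
    X=np.linalg.solve(A,b); return X,[float(np.linalg.norm((np.eye(3)-np.outer(v.ravel(),v.ravel()))@(X-O))) for O,v in rays]
E
python3 - <<'E'
from h import *
o=r.get_obs(); print(o)
for n in('top','side','wrist'):
    im=save(n,n+'0.png'); print(n,imaging.calibration(n))
for n in('top','side'): print(ray(n,[280,210]))
E
```

```text
{'clock': 0.0, 'joint_positions': array([ 1.34359536e+00,  3.53628319e-01,  1.63413412e+00,  9.31769189e-06,
        1.15516689e+00, -2.38920276e-03]), 'joint_vel': array([-0.00048928, -0.00072695, -0.00027034, -0.00055027, -0.00070637,
        0.00203627]), 'effort': array([ 1.31963625e-03, -5.93843079e+01, -3.34219301e+01,  6.97519770e-02,
        2.33206514e-02, -2.18122881e-05]), 'eef_pos': array([0.13920778, 0.60880134, 0.21387607]), 'ee_rot': array([-3.14025600e+00, -1.17129348e-05,  2.91677712e+00]), 'contact_force': array([-1.04848884, -0.52749346, -0.22294943]), 'torque': array([ 0.02427778, -0.05037019, -0.01873509]), 'gripper_force': 0.0, 'finger_gap': 0.09175569626532998}
top {'fx': 500.9902108966858, 'fy': 500.9902108966858, 'cx': 279.78430200883145, 'cy': 205.07237741865382, 'k1': -0.16164186421698729, 'rvec': array([ 2.17821506, -2.11405106,  0.1912955 ]), 'tvec': array([-0.01786108,  0.60603707,  1.47101522])}
side {'fx': 416.22456702571145, 'fy': 416.22456702571145, 'cx': 274.89128903561425, 'cy': 207.4229323605848, 'k1': -0.10715133360807982, 'rvec': array([ 2.10268591, -0.79292822,  0.40352755]), 'tvec': array([-0.44605066,  0.2818668 ,  0.88878278])}
wrist {'fx': 342.96650181663193, 'fy': 342.96650181663193, 'cx': 274.4962508446952, 'cy': 204.8563081940457, 'k1': -0.06859783604372259, 'tool_from_camera': array([[ 3.94491829e-04, -9.54333692e-01, -2.98742447e-01,
         8.40914954e-02],
       [ 9.99999918e-01,  4.04621021e-04,  2.79448874e-05,
        -7.29178662e-04],
       [ 9.42087263e-05, -2.98742433e-01,  9.54333773e-01,
        -1.71127377e-01],
       [ 0.00000000e+00,  0.00000000e+00,  0.00000000e+00,
         1.00000000e+00]])}
(array([0.36414088, 0.02399496, 1.54864824]), array([[ 0.14965225, -0.01635343, -0.98860344]]))
(array([-0.0274066 , -0.69681811,  0.76291435]), array([[ 0.53869049,  0.58448634, -0.60678519]]))
```

View pics/top0.png

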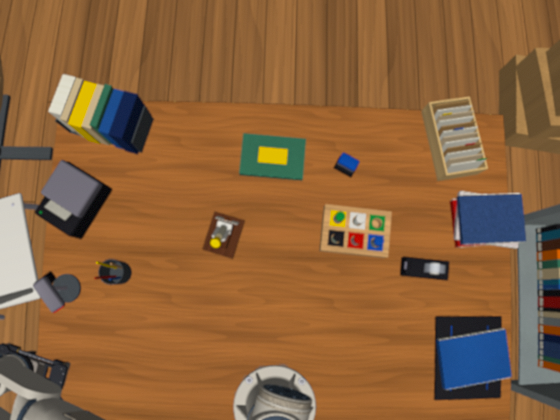

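View pics/side0.png

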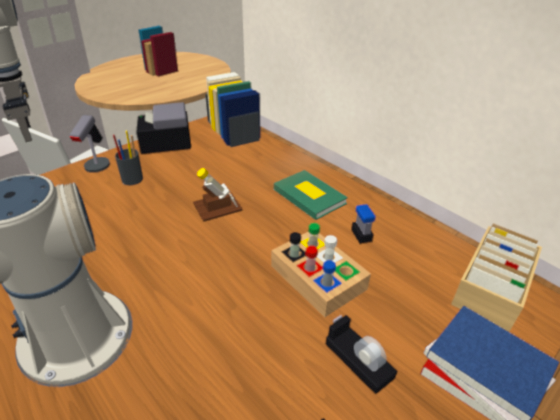

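Top view: rack at about (356,230) px, with its yellow place (green cap) at top left, red at bottom middle and the green place empty at (377,223). The display stand is at (223,235), its yellow cap at (215,243). The side view shows the same layout. I'll measure caps and labels in both views.

Run:
```python
from h import *
t=cv2.imread('pics/top0.png'); s=cv2.imread('pics/side0.png')
a=cv2.resize(t[200:260,195:400],None,fx=3.9,fy=3.9,interpolation=cv2.INTER_CUBIC)
b=cv2.resize(s[160:320,180:380],None,fx=2.1,fy=2.1,interpolation=cv2.INTER_CUBIC)
b=b[:,:420]; c=np.zeros((a.shape[0]+b.shape[0],800,3),np.uint8); c[:a.shape[0],:a.shape[1]]=a[:,:800]; c[a.shape[0]:,:b.shape[1]]=b
cv2.imwrite('pics/crop1.png',c)
for n,im,box in(('top',t,(200,260,195,400)),('side',s,(150,320,180,380))):
    h=cv2.cvtColor(im,cv2.COLOR_BGR2HSV)
    for col,lo,hi in(('red',(0,150,70),(6,255,255)),('yel',(24,150,90),(33,255,255)),('grn',(45,120,60),(85,255,255)),('blu',(105,150,70),(130,255,255))):
        m=cv2.inRange(h,lo,hi); k=np.zeros_like(m); k[box[0]:box[1],box[2]:box[3]]=m[box[0]:box[1],box[2]:box[3]]
        N,_,st,ce=cv2.connectedComponentsWithStats(k)
        print(n,col,[(st[i].tolist(),ce[i].round(1).tolist()) for i in range(1,N) if st[i,4]>15])
```

```text
top red [([348, 233, 16, 16, 193], [355.7, 240.1])]
top yel [([330, 211, 16, 16, 120], [336.8, 219.0]), ([210, 237, 11, 11, 94], [215.0, 242.3])]
top grn [([336, 212, 8, 9, 57], [339.6, 216.2]), ([369, 215, 16, 16, 127], [376.7, 222.4])]
top blu [([368, 235, 15, 15, 134], [375.8, 242.1])]
side red [([305, 246, 12, 13, 119], [310.8, 251.7]), ([298, 261, 24, 16, 137], [309.6, 268.4])]
side yel [([197, 168, 11, 11, 79], [201.9, 172.9]), ([295, 181, 31, 18, 285], [309.9, 189.5]), ([300, 238, 9, 9, 45], [304.4, 241.7]), ([317, 239, 8, 10, 44], [320.1, 243.4])]
side grn [([283, 179, 62, 38, 842], [313.7, 198.2]), ([309, 223, 11, 11, 97], [313.6, 228.0]), ([335, 261, 24, 19, 163], [346.1, 270.5])]
side blu [([357, 205, 17, 18, 211], [364.9, 213.4]), ([324, 261, 11, 12, 110], [328.9, 266.5]), ([315, 277, 25, 14, 102], [326.8, 283.9])]
```

View pics/crop1.png

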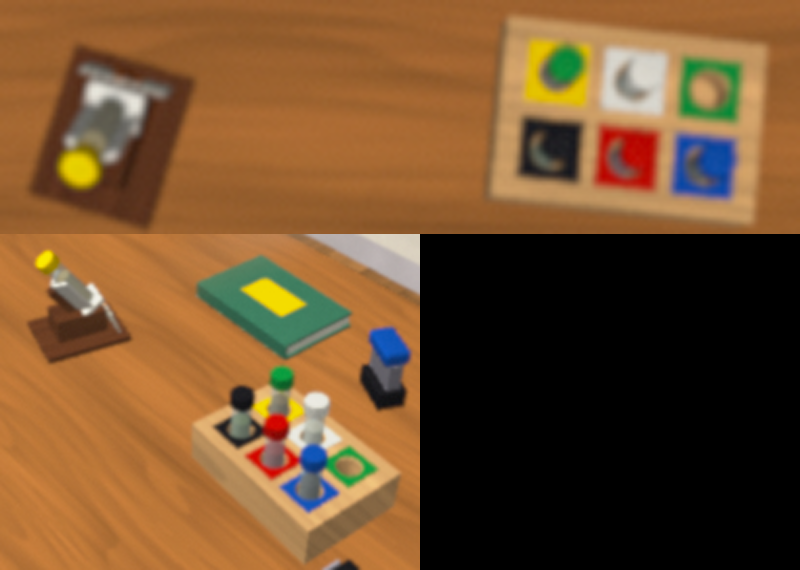

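Run:
```python
from h import *
for nm,a,b in(('greencap',(339.6,216.2),(313.6,228)),('yelcap',(215,242.3),(201.9,172.9)),('greenlabel',(376.7,222.4),(346.1,270.5))):
    print(nm,tri([ray('top',a),ray('side',b)]))
R=plane('top',[(325.3,203.8),(391.9,210.8),(387.8,256.9),(320.6,250.5)],.055)
D=plane('top',[(214.7,211),(245,220),(232.9,258.5),(202.7,249.2)],.01)
for P in(R,D):
    print(P.round(4),P.mean(0)); e=P[[0,1]].mean(0)-P[[2,3]].mean(0); f=P[[0,3]].mean(0)-P[[1,2]].mean(0)
    print('x-dir',np.arctan2(e[1],e[0]),np.linalg.norm(e),'y-dir',np.arctan2(-f[0],f[1]),np.linalg.norm(f))
print('redlabel',plane('top',(355.7,240.1),.055),'yellabel',plane('top',(337.7,218.8),.055))
```

```text
greencap (array([ 0.56897945, -0.17386693,  0.1070255 ]), [0.0006541634954682821, 0.0006541634954684053])
yelcap (array([0.48000878, 0.1818582 , 0.13423396]), [6.799492459853681e-05, 6.79949245986803e-05])
greenlabel (array([ 0.56047354, -0.29426213,  0.05657958]), [0.0008272701960918982, 0.0008272701960919444])
[[ 0.6135 -0.1375  0.055 ]
 [ 0.5984 -0.3424  0.055 ]
 [ 0.4575 -0.3294  0.055 ]
 [ 0.4716 -0.1255  0.055 ]] [ 0.53525438 -0.23368837  0.055     ]
x-dir -0.08840986141924251 0.14193468656806485 y-dir -0.07160645479728892 0.2049534277480112
[[0.5875 0.2012 0.01  ]
 [0.5624 0.106  0.01  ]
 [0.4423 0.1385 0.01  ]
 [0.4677 0.2326 0.01  ]] [0.51498376 0.16958093 0.01      ]
x-dir -0.26085380807458936 0.12411379452329631 y-dir -0.260942190246078 0.09799798323701431
redlabel [[ 0.50574574 -0.23106514  0.055     ]] yellabel [[ 0.56879972 -0.1757481   0.055     ]]
```

```bash
cat >> h.py <<'E'
def go(p,psi=None):
    """offset in tool mm and spin to a world TCP target"""
    o=r.get_obs(); R=Ro.from_euler('xyz',o['ee_rot']).as_matrix(); d=R.T@(np.array(p)-o['eef_pos'])*1000
    sp=0 if psi is None else -((psi-o['ee_rot'][2]+np.pi)%(2*np.pi)-np.pi)
    print('pos',o['eef_pos'].round(4),'rot',o['ee_rot'].round(3),'t',round(o['clock'],2),'gap',round(o['finger_gap'],4),'-> offset',d.round(1),'spin',round(sp,3),'dist',np.linalg.norm(d).round())
E
python3 -c "
from h import *
go([.509,-.204,.23],2.276)"
```

```text
pos [0.1392 0.6089 0.2141] rot [-3.141 -0.     2.917] t 0.15 gap 0.0915 -> offset [-541.7 -710.1  -15.2] spin 0.641 dist 893.0
```

>>> {"name": "arm_command", "arguments": {
  "deltas": [
    {"offset": [-542,-710,-15],"spin": 0.64},
    {"offset": [-542,-710,-15],"spin": 0.64},
    {"offset": [-542,-710,-15],"spin": 0.64},
    {"offset": [-542,-710,-15],"spin": 0.64},
    {"offset": [-542,-710,-15],"spin": 0.64},
    {"offset": [-542,-710,-15],"spin": 0.64},
    {"offset": [-542,-710,-15],"spin": 0.64},
    {"offset": [-542,-710,-15],"spin": 0.64},
    {"offset": [-542,-710,-15],"spin": 0.64},
    {"offset": [-542,-710,-15],"spin": 0.64},
    {"offset": [-542,-710,-15],"spin": 0.64},
    {"offset": [-542,-710,-15],"spin": 0.64},
    {"offset": [-542,-710,-15],"spin": 0.64},
    {"offset": [-542,-710,-15],"spin": 0.64},
    {"offset": [-542,-710,-15],"spin": 0.64},
    {"offset": [-542,-710,-15],"spin": 0.64},
    {"offset": [-542,-710,-15],"spin": 0.64},
    {"offset": [-542,-710,-15],"spin": 0.64},
    {"offset": [-542,-710,-15],"spin": 0.64},
    {"offset": [-542,-710,-15],"spin": 0.64}
  ],
  "grip": 0.0
}}

```text
clock: 2.15
eef_pos: [0.509, -0.2041, 0.2289]
ee_rot: [-3.141, -0.001, 2.275]
contact_force: [0.0, 0.9, 0.0]
finger_gap: 0.0462
gripper_force: 0.0
```

Run:
```python
from h import *
o=r.get_obs(); np.save('w1.npy',np.r_[o['eef_pos'],o['ee_rot']]); im=save('wrist','w1.png')
h=cv2.cvtColor(im,cv2.COLOR_BGR2HSV)
for col,lo,hi in(('red',(0,150,70),(6,255,255)),('yel',(22,120,90),(35,255,255)),('grn',(45,120,50),(85,255,255)),('blu',(105,150,70),(130,255,255))):
    N,_,st,ce=cv2.connectedComponentsWithStats(cv2.inRange(h,lo,hi))
    print(col,[(st[i].tolist(),ce[i].round(1).tolist()) for i in range(1,N) if st[i,4]>80])
```

```text
red [([225, 168, 63, 64, 1792], [255.2, 202.3])]
yel [([531, 157, 29, 54, 891], [549.3, 185.0]), ([306, 168, 63, 62, 1070], [335.0, 194.1])]
grn [([332, 199, 31, 32, 717], [347.6, 215.2]), ([233, 246, 54, 51, 888], [257.8, 271.5])]
blu [([189, 209, 59, 55, 858], [214.9, 233.3]), ([415, 297, 46, 14, 371], [441.7, 305.3])]
```

View pics/w1.png

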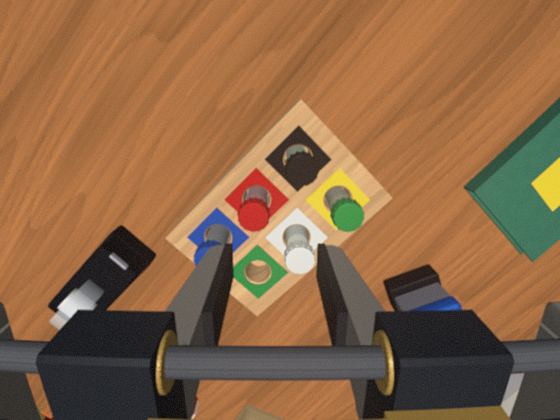

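The wrist view shows the whole rack, with corners near (302,101), (391,195), (258,315) and (167,238). The green cap is at (347,215) and the empty green hole at (258,271). The fingers don't block the view of the rack.

Run:
```python
from h import *
w=np.load('w1.npy'); o={'eef_pos':w[:3],'ee_rot':w[3:]}
im=cv2.imread('pics/w1.png'); h=cv2.cvtColor(im,cv2.COLOR_BGR2HSV)
print('wood',h[112,305],h[180,375],'table',h[60,200],h[300,380],h[130,380])
m=cv2.inRange(h,(8,30,175),(22,135,255)); m[:95]=0;m[320:]=0;m[:,:160]=0;m[:,400:]=0
m=cv2.morphologyEx(m,cv2.MORPH_OPEN,np.ones((2,2),np.uint8))
N,l,st,ce=cv2.connectedComponentsWithStats(m); k=1+st[1:,4].argmax(); ys,xs=np.where(l==k); print(st[k])
P=plane('wrist',np.c_[xs,ys],.055,o)[:,:2]*1000
(c,s,a)=cv2.minAreaRect(P.astype(np.float32)); print('rack',c,s,a, cv2.boxPoints((c,s,a)).round(1).tolist())
def quad(m,name,z=.055):
    m=m.copy(); m[320:]=0
    N,l,st,ce=cv2.connectedComponentsWithStats(m); k=1+st[1:,4].argmax(); ys,xs=np.where(l==k)
    P=plane('wrist',np.c_[xs,ys],z,o)[:,:2]*1000; q=cv2.minAreaRect(P.astype(np.float32)); print(name,q)
quad(cv2.inRange(h,(0,150,70),(6,255,255)),'red');
mm=cv2.inRange(h,(22,120,90),(35,255,255)); mm[:,500:]=0; quad(mm,'yel')
mg=cv2.inRange(h,(45,120,50),(85,255,255)); mg[:,300:]=0; quad(mg,'grn')
# hole in green label
roi=np.zeros_like(mg); c,_=cv2.findContours(mg,cv2.RETR_CCOMP,cv2.CHAIN_APPROX_NONE)
for x in c:
    if 150<cv2.contourArea(x)<900 : 
        e=cv2.fitEllipse(x); print('ell',e,cv2.contourArea(x),plane('wrist',[e[0]],.055,o).round(4))
# cap green: two-view check with the top camera
mc=cv2.inRange(h,(45,120,50),(85,255,255)); mc[:,:300]=0; mc[:,380:]=0
ys,xs=np.where(mc); e=cv2.minEnclosingCircle(np.c_[xs,ys].astype(np.float32)); print('cap',e)
print(tri([ray('wrist',e[0],o),ray('side',(313.6,228))]),tri([ray('wrist',(257.8,271.5),o),ray('side',(346.1,270.5))]))
print('cap at z=.113',plane('wrist',[e[0]],.113,o),plane('wrist',[e[0]],.107,o))
```

```text
wood [ 16 113 221] [ 14 115 217] table [ 13 153 183] [ 13 151 157] [ 13 154 159]
[  166   101   228   216 10286]
rack (537.5487670898438, -232.80270385742188) (207.2909393310547, 142.4209747314453) 85.34513092041016 [[458.20001220703125, -330.29998779296875], [600.0999755859375, -341.8999938964844], [616.9000244140625, -135.3000030517578], [475.0, -123.69999694824219]]
red ((507.48675537109375, -234.6446075439453), (56.20270538330078, 50.97320556640625), 85.45588684082031)
yel ((571.0797119140625, -174.84463500976562), (48.324867248535156, 49.08212661743164), 85.05386352539062)
grn ((561.2276000976562, -295.32269287109375), (46.56208038330078, 46.84082794189453), 85.35160064697266)
ell ((257.37109375, 271.70751953125), (27.01567268371582, 30.011796951293945), 93.32038879394531) 634.0 [[ 0.5607 -0.2949  0.055 ]]
cap ((346.5, 215.0), 16.101341247558594)
(array([ 0.56852366, -0.17454059,  0.10806161]), [0.0009569831031895662, 0.0009569831031895861]) (array([ 0.56028893, -0.29370262,  0.05626394]), [0.0002708571534694541, 0.0002708571534695221])
cap at z=.113 [[ 0.56749936 -0.17443529  0.113     ]] [[ 0.56985389 -0.17514407  0.107     ]]
```

```bash
python3 -c "
from h import *
go([.570,-.175,.13]);go([.570,-.175,.085])"
```

```text
pos [ 0.5087 -0.2032  0.229 ] rot [-3.141e+00 -2.000e-03  2.276e+00] t 2.2 gap 0.0458 -> offset [-18.5  65.   99. ] spin 0 dist 120.0
pos [ 0.5087 -0.2032  0.229 ] rot [-3.141e+00 -2.000e-03  2.276e+00] t 2.2 gap 0.0458 -> offset [-18.5  65.  144. ] spin 0 dist 159.0
```

>>> {"name": "arm_command", "arguments": {
  "deltas": [
    {"offset": [-18,65,30]},
    {"offset": [-18,65,60]},
    {"offset": [-18,65,90]},
    {"offset": [-18,65,110]},
    {"offset": [-18,65,125]},
    {"offset": [-18,65,140]},
    {"offset": [-18,65,144]},
    {"offset": [-18,65,144]}
  ]
}}

```text
$.deltas[0]: bad value
```

>>> {"name": "arm_command", "arguments": {
  "deltas": [
    {"offset": [0,0,0]},
    {"offset": [0,0,0]},
    {"offset": [0,0,0]},
    {"offset": [0,0,0]},
    {"offset": [0,0,0]},
    {"offset": [0,0,0]}
  ],
  "grip": -1,
  "grip_force": 15
}}

```text
$.deltas[0]: bad value
```

>>> {"name": "arm_command", "arguments": {
  "deltas": [
    {"offset": [0,0,-15]},
    {"offset": [0,0,-35]},
    {"offset": [0,0,-60]},
    {"offset": [0,0,-70]},
    {"offset": [0,0,-70]}
  ]
}}

```text
$.deltas[0]: bad value
```

Spin is required in each row, so I'll resend with it.

>>> {"name": "arm_command", "arguments": {
  "deltas": [
    {"offset": [-18,65,30],"spin": 0},
    {"offset": [-18,65,60],"spin": 0},
    {"offset": [-18,65,90],"spin": 0},
    {"offset": [-18,65,110],"spin": 0},
    {"offset": [-18,65,125],"spin": 0},
    {"offset": [-18,65,140],"spin": 0},
    {"offset": [-18,65,144],"spin": 0},
    {"offset": [-18,65,144],"spin": 0}
  ]
}}

```text
clock: 3.0
eef_pos: [0.5704, -0.175, 0.0856]
ee_rot: [-3.141, -0.0, 2.277]
contact_force: [-0.0, -0.5, 0.1]
finger_gap: 0.0461
gripper_force: 0.0
```

>>> {"name": "arm_command", "arguments": {
  "deltas": [
    {"offset": [0,0,0],"spin": 0},
    {"offset": [0,0,0],"spin": 0},
    {"offset": [0,0,0],"spin": 0},
    {"offset": [0,0,0],"spin": 0},
    {"offset": [0,0,0],"spin": 0},
    {"offset": [0,0,0],"spin": 0}
  ],
  "grip": -1,
  "grip_force": 15
}}

```text
clock: 3.6
eef_pos: [0.5712, -0.1755, 0.0864]
ee_rot: [3.141, 0.001, 2.277]
contact_force: [-1.2, -0.1, 5.4]
finger_gap: 0.0277
gripper_force: 15.0
```

>>> {"name": "arm_command", "arguments": {
  "deltas": [
    {"offset": [0,0,-10],"spin": 0},
    {"offset": [0,0,-30],"spin": 0},
    {"offset": [0,0,-60],"spin": 0},
    {"offset": [0,0,-90],"spin": 0},
    {"offset": [0,0,-110],"spin": 0},
    {"offset": [0,0,-115],"spin": 0},
    {"offset": [-25,-25,-115],"spin": 0},
    {"offset": [-50,-50,-115],"spin": 0},
    {"offset": [-75,-75,-115],"spin": 0},
    {"offset": [-84.8,-84.9,-115],"spin": 0},
    {"offset": [-84.8,-84.9,-115],"spin": 0},
    {"offset": [-84.8,-84.9,-95],"spin": 0},
    {"offset": [-84.8,-84.9,-70],"spin": 0},
    {"offset": [-84.8,-84.9,-55],"spin": 0},
    {"offset": [-84.8,-84.9,-55],"spin": 0}
  ]
}}

```text
clock: 5.1
eef_pos: [0.5596, -0.2928, 0.1381]
ee_rot: [-3.14, -0.005, 2.278]
contact_force: [-0.1, -0.7, -0.6]
finger_gap: 0.0271
gripper_force: 15.0
```

Run:
```python
from h import *
o=r.get_obs(); im=save('wrist','w2.png'); s=save('side','s2.png'); print(o['eef_pos'],o['finger_gap'])
a=cv2.resize(im[150:330,160:400],(560,420)); b=cv2.resize(s[200:300,280:380],(240,240))
c=np.zeros((420,800,3),np.uint8); c[:,:560]=a; c[:240,560:]=b; cv2.imwrite('pics/c2.png',c)
```

```text
[ 0.55956481 -0.29283382  0.13807725] 0.027106632238733604
```

View pics/c2.png

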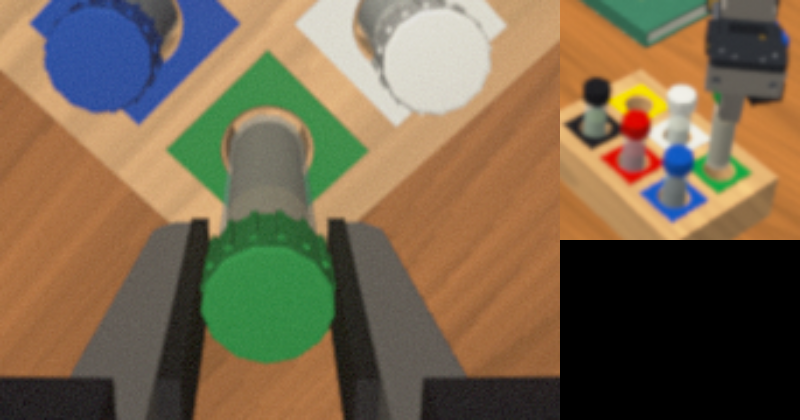

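The picture shows the foot hovering over the green hole, centred to about 1 mm. I'll lower it, then release.

>>> {"name": "arm_command", "arguments": {
  "deltas": [
    {"offset": [0,0,10],"spin": 0},
    {"offset": [0,0,20],"spin": 0},
    {"offset": [0,0,30],"spin": 0},
    {"offset": [0,0,40],"spin": 0},
    {"offset": [0,0,48],"spin": 0},
    {"offset": [0,0,53],"spin": 0},
    {"offset": [0,0,54.5],"spin": 0},
    {"offset": [0,0,54.5],"spin": 0},
    {"offset": [0,0,54.5],"spin": 0}
  ]
}}

```text
clock: 6.1
eef_pos: [0.5612, -0.295, 0.0863]
ee_rot: [3.141, 0.001, 2.277]
contact_force: [0.0, 0.0, 1.4]
finger_gap: 0.0273
gripper_force: 15.0
```

>>> {"name": "arm_command", "arguments": {
  "deltas": [
    {"offset": [0,0,0],"spin": 0},
    {"offset": [0,0,0],"spin": 0},
    {"offset": [0,0,0],"spin": 0},
    {"offset": [0,0,0],"spin": 0},
    {"offset": [0,0,-20],"spin": 0},
    {"offset": [0,0,-50],"spin": 0},
    {"offset": [0,0,-90],"spin": 0},
    {"offset": [0,0,-130],"spin": 0},
    {"offset": [0,0,-160],"spin": 0},
    {"offset": [0,0,-194],"spin": 0},
    {"offset": [0,0,-194],"spin": 0}
  ],
  "grip": 0.0
}}

```text
clock: 7.2
eef_pos: [0.5631, -0.2959, 0.2854]
ee_rot: [3.139, 0.007, 2.277]
contact_force: [-0.6, 0.4, 0.2]
finger_gap: 0.0459
gripper_force: 0.0
```

```bash
python3 -c "
from h import *
go([.49,.177,.28],2.88)"
```

```text
pos [ 0.5631 -0.2959  0.2854] rot [3.139 0.007 2.277] t 7.2 gap 0.0459 -> offset [407.3 251.2   3.1] spin -0.603 dist 479.0
```

>>> {"name": "arm_command", "arguments": {
  "deltas": [
    {"offset": [405,251,0],"spin": -0.604},
    {"offset": [405,251,0],"spin": -0.604},
    {"offset": [405,251,0],"spin": -0.604},
    {"offset": [405,251,0],"spin": -0.604},
    {"offset": [405,251,0],"spin": -0.604},
    {"offset": [405,251,0],"spin": -0.604},
    {"offset": [405,251,0],"spin": -0.604},
    {"offset": [405,251,0],"spin": -0.604},
    {"offset": [405,251,0],"spin": -0.604},
    {"offset": [405,251,0],"spin": -0.604},
    {"offset": [405,251,0],"spin": -0.604},
    {"offset": [405,251,0],"spin": -0.604},
    {"offset": [405,251,0],"spin": -0.604}
  ]
}}

```text
clock: 8.5
eef_pos: [0.4892, 0.1752, 0.2796]
ee_rot: [-3.141, -0.0, 2.88]
contact_force: [0.4, 0.3, -0.2]
finger_gap: 0.046
gripper_force: 0.0
```

Run:
```python
from h import *
o=r.get_obs(); np.save('w3.npy',np.r_[o['eef_pos'],o['ee_rot']]); im=save('wrist','w3.png'); s=save('side','s3.png'); print(o['eef_pos'],o['ee_rot'])
a=im[100:400,120:440]; a=cv2.resize(a,(448,420)); b=cv2.resize(s[150:230,180:250],(350,400),interpolation=cv2.INTER_CUBIC)
c=np.zeros((420,798,3),np.uint8); c[:,:448]=a; c[:400,448:]=b; cv2.imwrite('pics/c3.png',c)
h=cv2.cvtColor(im,cv2.COLOR_BGR2HSV); m=cv2.inRange(h,(22,120,90),(35,255,255))
N,_,st,ce=cv2.connectedComponentsWithStats(m); print([(st[i].tolist(),ce[i].round(1).tolist()) for i in range(1,N) if st[i,4]>80])
```

```text
[0.4891662  0.17522199 0.27964138] [-3.14082597e+00 -4.07000194e-04  2.88019140e+00]
[([264, 165, 32, 33, 810], [279.4, 180.5]), ([22, 278, 44, 35, 707], [43.4, 294.8])]
```

View pics/c3.png

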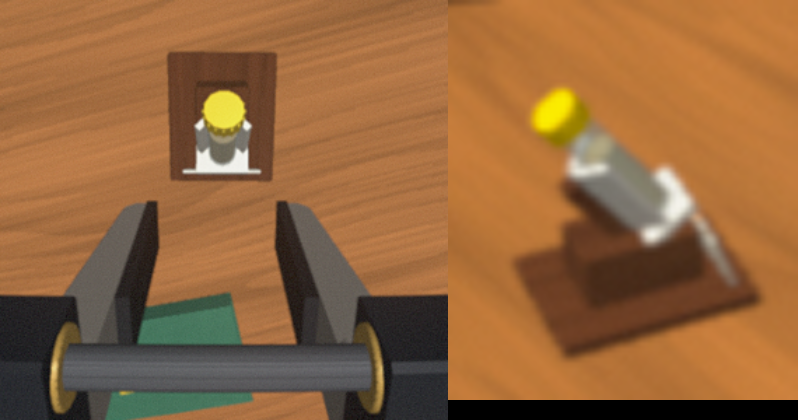

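The wrist view shows the stand squarely aligned with the tool, its foot corners at about (240,138), (318,138), (314,229) and (244,229). The yellow cap is at (279,180) and the picture card is on the far side. The vial leans towards the robot.

Run:
```python
from h import *
w=np.load('w3.npy'); o={'eef_pos':w[:3],'ee_rot':w[3:]}
D=plane('wrist',[(317.9,137.9),(240,137.9),(243.6,228.6),(314.3,228.6)],.01,o)
e=D[[2,3]].mean(0)-D[[0,1]].mean(0); f=D[[1,2]].mean(0)-D[[0,3]].mean(0)
print(D.round(4),D.mean(0),'xdir',np.arctan2(e[1],e[0]),np.linalg.norm(e),'ydir',np.arctan2(-f[0],f[1]),np.linalg.norm(f))
im=cv2.imread('pics/w3.png');h=cv2.cvtColor(im,cv2.COLOR_BGR2HSV)
m=cv2.inRange(h,(22,120,170),(35,255,255)); ys,xs=np.where(m[:,200:360]); print('bright',xs.mean()+200,ys.mean(),xs.min()+200,xs.max()+200,ys.min(),ys.max())
for p in [(279.4,180.5),(279.4,179)]:
    for n,q in(('side',(201.9,172.9)),('top',(215,242.3))): print(p,n,tri([ray('wrist',p,o),ray(n,q)]))
s=cv2.cvtColor(cv2.imread('pics/side0.png'),cv2.COLOR_BGR2HSV); ms=cv2.inRange(s,(24,150,90),(33,255,255))[:, :220]; 
print(cv2.minAreaRect(np.argwhere(ms)[:,::-1].astype(np.float32)))
```

```text
[[0.4688 0.2369 0.01  ]
 [0.4433 0.1411 0.01  ]
 [0.563  0.1105 0.01  ]
 [0.5882 0.2046 0.01  ]] [0.51583696 0.17327596 0.01      ] xdir -0.2572427496324323 0.12360713793113966 ydir 2.880904642101817 0.09830734546712465
bright 279.01644245142006 180.2406576980568 206 295 165 381
(279.4, 180.5) side (array([0.4805533 , 0.18157348, 0.13443872]), [0.0007075873880335141, 0.0007075873880334829])
(279.4, 180.5) top (array([0.47980593, 0.18138965, 0.13974435]), [0.0002586746373801512, 0.0002586746373802264])
(279.4, 179) side (array([0.4798328 , 0.18167962, 0.1343843 ]), [5.048986355058697e-06, 5.048986355149174e-06])
(279.4, 179) top (array([0.47998326, 0.18174908, 0.13415576]), [0.00012328810124520695, 0.00012328810124521164])
((171.55313110351562, 124.07611846923828), (87.2760009765625, 95.5244369506836), 10.080597877502441)
```

>>> {"name": "arm_command", "arguments": {
  "deltas": [
    {"offset": [8,3,35],"spin": 0},
    {"offset": [8,3,75],"spin": 0},
    {"offset": [8,3,110],"spin": 0},
    {"offset": [8,3,135],"spin": 0},
    {"offset": [8,3,150],"spin": 0},
    {"offset": [8,3,162],"spin": 0},
    {"offset": [8,3,168],"spin": 0},
    {"offset": [8,3,168],"spin": 0}
  ]
}}

```text
clock: 9.4
eef_pos: [0.4823, 0.1807, 0.1118]
ee_rot: [-3.141, -0.0, 2.88]
contact_force: [1.1, 0.4, 0.7]
finger_gap: 0.0457
gripper_force: 0.0
```

>>> {"name": "arm_command", "arguments": {
  "deltas": [
    {"offset": [0,0,0],"spin": 0},
    {"offset": [0,0,0],"spin": 0},
    {"offset": [0,0,0],"spin": 0},
    {"offset": [0,0,0],"spin": 0},
    {"offset": [0,0,0],"spin": 0},
    {"offset": [0,0,0],"spin": 0}
  ],
  "grip": -1,
  "grip_force": 7
}}

```text
clock: 10.0
eef_pos: [0.4827, 0.1815, 0.1127]
ee_rot: [3.141, 0.001, 2.881]
contact_force: [-0.8, 0.2, 6.6]
finger_gap: 0.0276
gripper_force: 7.0
```

>>> {"name": "arm_command", "arguments": {
  "deltas": [
    {"offset": [-3,0,-2.5],"spin": 0},
    {"offset": [-6,0,-5],"spin": 0},
    {"offset": [-9.5,0,-7],"spin": 0},
    {"offset": [-12.7,0,-9.3],"spin": 0},
    {"offset": [-16,0,-11.5],"spin": 0},
    {"offset": [-19.6,0,-13],"spin": 0},
    {"offset": [-19.6,0,-13],"spin": 0}
  ]
}}

```text
clock: 10.7
eef_pos: [0.5016, 0.1761, 0.1256]
ee_rot: [3.141, 0.0, 2.881]
contact_force: [-2.8, 1.1, 3.9]
finger_gap: 0.0275
gripper_force: 7.0
```

Run:
```python
from h import *
im=save('wrist','w4.png'); s=save('side','s4.png')
a=cv2.resize(im[100:400,120:440],(448,420)); b=cv2.resize(s[150:230,180:250],(350,400),interpolation=cv2.INTER_CUBIC)
c=np.zeros((420,798,3),np.uint8); c[:,:448]=a; c[:400,448:]=b; cv2.imwrite('pics/c4.png',c)
```

```text
(no output)
```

View pics/c4.png

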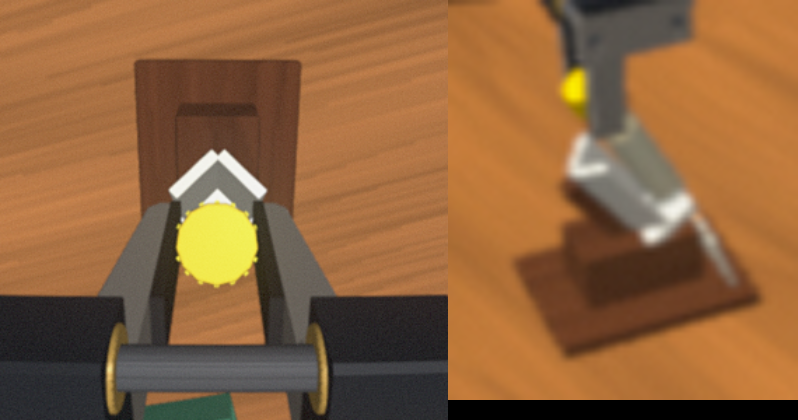

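It works: the foot stays on the ledge and the vial has swung about 15° out of the V (side crop). The cap fills the gap between the fingers. I'll carry on to upright.

>>> {"name": "arm_command", "arguments": {
  "deltas": [
    {"offset": [-3.6,0,-1.7],"spin": 0},
    {"offset": [-7.3,0,-3.2],"spin": 0},
    {"offset": [-11,0,-4.7],"spin": 0},
    {"offset": [-14.8,0,-6],"spin": 0},
    {"offset": [-18.6,0,-7.2],"spin": 0},
    {"offset": [-22.5,0,-8.2],"spin": 0},
    {"offset": [-26.4,0,-9.2],"spin": 0},
    {"offset": [-30.4,0,-9.8],"spin": 0},
    {"offset": [-30.4,0,-9.8],"spin": 0},
    {"offset": [-30.4,0,-9.8],"spin": 0}
  ]
}}

```text
clock: 11.8
eef_pos: [0.5308, 0.1682, 0.1349]
ee_rot: [3.141, 0.0, 2.881]
contact_force: [-1.6, 0.0, 3.5]
finger_gap: 0.0278
gripper_force: 7.0
```

Run:
```python
from h import *
im=save('wrist','w5.png'); s=save('side','s5.png'); t=imaging.camera('top')
a=cv2.resize(im[100:400,120:440],(448,420)); b=cv2.resize(s[150:230,180:250],(350,400),interpolation=cv2.INTER_CUBIC)
c=np.zeros((420,798,3),np.uint8); c[:,:448]=a; c[:400,448:]=b; cv2.imwrite('pics/c5.png',c)
```

```text
(no output)
```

View pics/c5.png

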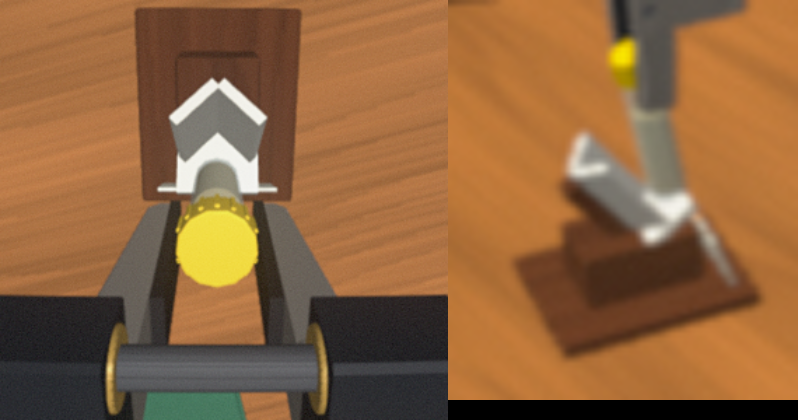

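Run:
```python
from h import *
u=np.array([.967,-.256,0]); o=r.get_obs(); G=o['eef_pos']+[0,0,.019]; print(G)
for d in(-10,-5,0,5,10,15):
    t=np.radians(d); a=-u*np.sin(t)+np.array([0,0,np.cos(t)])
    p=proj('side',[G,G-a*.03,G-a*.075]); e=p[2]-p[1]; print(d,p.round(1).tolist(),'slope',(e[0]/e[1]).round(3))
s=cv2.cvtColor(cv2.imread('pics/s5.png'),cv2.COLOR_BGR2HSV)
b=cv2.cvtColor(cv2.imread('pics/s0.png' if 0 else 'pics/side0.png'),cv2.COLOR_BGR2HSV)
for y in range(172,188): 
    row=s[y,208:234]; x=np.where(row[:,1]<110)[0]; print(y,(x+208).tolist())
```

```text
[0.53052575 0.16831501 0.15386931]
-10 [[218.8, 162.7], [217.9, 171.9], [216.5, 185.4]] slope -0.103
-5 [[218.8, 162.7], [218.7, 171.8], [218.6, 185.1]] slope -0.01
0 [[218.8, 162.7], [219.6, 171.7], [220.7, 184.6]] slope 0.085
5 [[218.8, 162.7], [220.4, 171.4], [222.7, 184.0]] slope 0.184
10 [[218.8, 162.7], [221.3, 171.1], [224.8, 183.2]] slope 0.291
15 [[218.8, 162.7], [222.1, 170.7], [226.8, 182.3]] slope 0.406
172 [216, 217, 218, 219, 220, 221, 222, 223]
173 [216, 217, 218, 219, 220, 221, 222, 223]
174 [217, 218, 219, 220, 221, 222, 223]
175 [217, 218, 219, 220, 221, 222, 223, 224]
176 [217, 218, 219, 220, 221, 222, 223, 224]
177 [208, 217, 218, 219, 220, 221, 222, 223, 224]
178 [208, 209, 218, 219, 220, 221, 222, 223, 224]
179 [208, 209, 210, 218, 219, 220, 221, 222, 223, 224, 225]
180 [208, 209, 210, 211, 218, 219, 220, 221, 222, 223, 224, 225]
181 [208, 209, 210, 211, 212, 218, 219, 220, 221, 222, 223, 224, 225]
182 [208, 209, 210, 211, 212, 213, 219, 220, 221, 222, 223, 224, 225]
183 [208, 209, 210, 211, 212, 213, 214, 215, 219, 220, 221, 222, 223, 224, 225, 226]
184 [208, 209, 210, 211, 212, 213, 214, 215, 216, 219, 220, 221, 222, 223, 224, 225, 226]
185 [208, 209, 210, 211, 212, 213, 214, 215, 216, 217, 219, 220, 221, 222, 223, 224, 225, 226]
186 [208, 209, 210, 211, 212, 213, 214, 215, 216, 217, 218, 219, 220, 221, 222, 223, 224, 225, 226]
187 [208, 209, 210, 211, 212, 213, 214, 215, 216, 217, 218, 219, 220, 221, 222, 223, 224, 225, 226, 227]
```

The side view puts the vial at about 6° of lean (edge slope 0.22, against 0.085 for vertical). I'll go 9 mm further to take that out.

>>> {"name": "arm_command", "arguments": {
  "deltas": [
    {"offset": [-3,0,-0.3],"spin": 0},
    {"offset": [-6,0,-0.5],"spin": 0},
    {"offset": [-9,0,-0.6],"spin": 0},
    {"offset": [-9,0,-0.6],"spin": 0},
    {"offset": [-9,0,-20],"spin": 0},
    {"offset": [-9,0,-50],"spin": 0},
    {"offset": [-9,0,-80],"spin": 0},
    {"offset": [-9,0,-90],"spin": 0},
    {"offset": [-9,0,-90],"spin": 0},
    {"offset": [-9,0,-90],"spin": 0}
  ]
}}

```text
clock: 12.95
eef_pos: [0.5386, 0.1657, 0.2235]
ee_rot: [-3.141, -0.001, 2.881]
contact_force: [-1.1, 0.2, -0.0]
finger_gap: 0.0278
gripper_force: 7.0
```

Run:
```python
from h import *
u=np.array([.967,-.256,0]); o=r.get_obs(); G=o['eef_pos']+[0,0,.019]; print(G)
im=save('side','s6.png'); s=cv2.cvtColor(im,cv2.COLOR_BGR2HSV); w=save('wrist','w6.png')
for d in(-10,-5,0,5,10):
    t=np.radians(d); a=-u*np.sin(t)+np.array([0,0,np.cos(t)])
    p=proj('side',[G,G-a*.03,G-a*.09]); e=p[2]-p[1]; print(d,p.round(1).tolist(),'slope',(e[0]/e[1]).round(3))
c0=int(p[0,0]); x0=c0-18; A=[]
for y in range(int(p[1,1]),int(p[2,1])+5): print(y,(np.where(s[y,x0:x0+40,1]<115)[0]+x0).tolist())
# wrist: green-in-hand reference w2 vs now, glass rows
h=cv2.cvtColor(w,cv2.COLOR_BGR2HSV); m=cv2.inRange(h,(22,120,90),(35,255,255))
N,_,st,ce=cv2.connectedComponentsWithStats(m); print('cap',[(st[i].tolist(),ce[i].round(1).tolist()) for i in range(1,N) if st[i,4]>300])
g=cv2.cvtColor(cv2.imread('pics/w2.png'),cv2.COLOR_BGR2HSV); m=cv2.inRange(g,(45,120,50),(85,255,255))
N,_,st,ce=cv2.connectedComponentsWithStats(m); print('green ref',[(st[i].tolist(),ce[i].round(1).tolist()) for i in range(1,N) if st[i,4]>300])
```

```text
[0.53857824 0.16572211 0.2424694 ]
-10 [[219.5, 134.1], [218.4, 144.1], [216.5, 163.4]] slope -0.101
-5 [[219.5, 134.1], [219.3, 144.0], [219.1, 163.0]] slope -0.013
0 [[219.5, 134.1], [220.2, 143.8], [221.7, 162.5]] slope 0.078
5 [[219.5, 134.1], [221.1, 143.6], [224.3, 161.8]] slope 0.173
10 [[219.5, 134.1], [222.0, 143.3], [226.8, 160.8]] slope 0.273
143 [215, 216, 217, 218, 219, 220, 221, 222, 223, 225, 226, 230, 231, 232, 233, 234, 235, 236, 237, 238, 239, 240]
144 [215, 216, 217, 218, 219, 220, 221, 222, 223, 226, 227, 228, 229, 230, 231, 232, 233, 234, 235, 236, 237, 238, 239, 240]
145 [215, 216, 217, 218, 219, 220, 221, 222, 223, 228, 229, 230, 231, 232, 233, 234, 235, 236]
146 [216, 217, 218, 219, 220, 221, 222, 223, 231, 232]
147 [216, 217, 218, 219, 220, 221, 222, 223]
148 [216, 217, 218, 219, 220, 221, 222, 223]
149 [216, 217, 218, 219, 220, 221, 222, 223]
150 [216, 217, 218, 219, 220, 221, 222, 223]
151 [216, 217, 218, 219, 220, 221, 222, 223]
152 [217, 218, 219, 220, 221, 222, 223, 224]
153 [217, 218, 219, 220, 221, 222, 223, 224]
154 [217, 218, 219, 220, 221, 222, 223, 224]
155 [217, 218, 219, 220, 221, 222, 223, 224]
156 [217, 218, 219, 220, 221, 222, 223, 224]
157 [217, 218, 219, 220, 221, 222, 223, 224]
158 [217, 218, 219, 220, 221, 222, 223, 224]
159 [217, 218, 219, 220, 221, 222, 223, 224]
160 [217, 218, 219, 220, 221, 222, 223, 224]
161 [218, 219, 220, 221, 222, 223, 224]
162 [218, 219, 220, 221, 222, 223, 224]
163 [218, 219, 220, 221, 222, 223]
164 []
cap [([245, 238, 60, 68, 3197], [274.5, 272.0]), ([0, 264, 28, 40, 524], [12.5, 284.9])]
green ref [([233, 173, 83, 62, 1599], [274.0, 204.7]), ([246, 241, 58, 65, 2955], [274.5, 273.3])]
```

The vial now hangs vertical, with its slope at about 0.09, and it sits in the fingers just as the green one did (cap bottom edge at row 306 in both). I'll carry it over the yellow place.

>>> {"name": "arm_command", "arguments": {
  "deltas": [
    {"offset": [-6,-16,0],"spin": 0.03},
    {"offset": [-18,-48,0],"spin": 0.09},
    {"offset": [-30,-80,0],"spin": 0.15},
    {"offset": [-42,-112,0],"spin": 0.21},
    {"offset": [-54,-144,0],"spin": 0.28},
    {"offset": [-66,-176,0],"spin": 0.34},
    {"offset": [-78,-208,0],"spin": 0.4},
    {"offset": [-90,-240,0],"spin": 0.46},
    {"offset": [-100,-272,0],"spin": 0.52},
    {"offset": [-110,-300,0],"spin": 0.58},
    {"offset": [-118.2,-321.6,0],"spin": 0.604},
    {"offset": [-118.2,-321.6,0],"spin": 0.604},
    {"offset": [-118.2,-321.6,40],"spin": 0.604},
    {"offset": [-118.2,-321.6,70],"spin": 0.604},
    {"offset": [-118.2,-321.6,82],"spin": 0.604},
    {"offset": [-118.2,-321.6,82],"spin": 0.604},
    {"offset": [-118.2,-321.6,82],"spin": 0.604}
  ],
  "grip": -1,
  "grip_force": 12
}}

```text
clock: 14.75
eef_pos: [0.571, -0.1752, 0.1437]
ee_rot: [3.141, 0.001, 2.277]
contact_force: [-0.1, -0.4, -0.5]
finger_gap: 0.0277
gripper_force: 12.0
```

Run:
```python
from h import *
im=save('wrist','w7.png'); s=save('side','s7.png'); print(r.get_obs()['eef_pos'])
a=cv2.resize(im[150:330,160:400],(560,420)); b=cv2.resize(s[190:290,270:370],(240,240))
c=np.zeros((420,800,3),np.uint8); c[:,:560]=a; c[:240,560:]=b; cv2.imwrite('pics/c7.png',c)
```

```text
[ 0.57158529 -0.17538475  0.14446919]
```

View pics/c7.png

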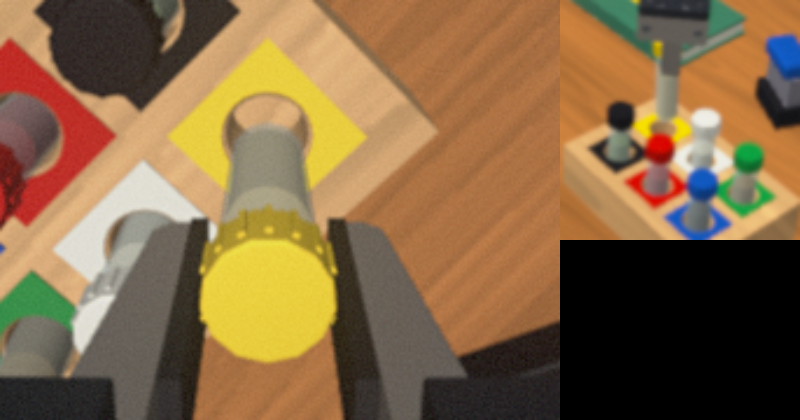

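The yellow vial hangs over the yellow hole, with its rim at (274,204) px and the hole's near edge at (275,189). I'll work out the offset before lowering.

Run:
```python
from h import *
o=r.get_obs(); R=Ro.from_euler('xyz',o['ee_rot']).as_matrix()
T=lambda P:(R.T@(P-o['eef_pos']).T).T*1000
im=cv2.imread('pics/w7.png'); h=cv2.cvtColor(im,cv2.COLOR_BGR2HSV)
m=cv2.inRange(h,(24,150,90),(35,255,255)); 
print('col',[ (y,h[y,274].tolist()) for y in range(184,214)])
for z in(.067,.070,.073): print('foot rim',z,T(plane('wrist',[(274.4,204.4)],z,o)))
print('hole edge',T(plane('wrist',[(274.6,189.4)],.055,o)))
ys,xs=np.where(m[:236]); k=(xs>225)&(xs<325); P=plane('wrist',np.c_[xs,ys][k],.055,o); q=cv2.minAreaRect(P[:,:2].astype(np.float32)*1000); print('label',q,T(np.array([[*np.array(q[0])/1000,.055]])))
```

```text
col [(184, [25, 187, 234]), (185, [25, 184, 236]), (186, [26, 183, 233]), (187, [26, 187, 236]), (188, [24, 189, 231]), (189, [23, 165, 206]), (190, [18, 128, 184]), (191, [17, 115, 199]), (192, [16, 115, 213]), (193, [16, 114, 211]), (194, [16, 116, 211]), (195, [16, 113, 216]), (196, [16, 115, 215]), (197, [16, 113, 207]), (198, [16, 116, 208]), (199, [15, 116, 208]), (200, [17, 117, 205]), (201, [16, 113, 204]), (202, [16, 85, 191]), (203, [17, 61, 179]), (204, [17, 52, 175]), (205, [22, 49, 160]), (206, [21, 49, 151]), (207, [24, 45, 148]), (208, [25, 45, 142]), (209, [26, 41, 148]), (210, [23, 42, 147]), (211, [23, 45, 146]), (212, [25, 49, 147]), (213, [26, 46, 149])]
foot rim 0.067 [[ 6.35448738 -0.14827675 77.45642233]]
foot rim 0.07 [[ 7.28951379 -0.14885331 74.45453044]]
foot rim 0.073 [[ 8.22454019 -0.14942987 71.45263854]]
hole edge [[1.49568660e+01 7.19169149e-03 8.94393328e+01]]
label ((571.75537109375, -176.0828094482422), (47.93498229980469, 48.14862823486328), 85.28719329833984) [[-0.46132817 -0.43716115 89.4698133 ]]
```

The foot is about 3 mm too far towards tool -x, from a leftover lean of about 2°. I'll enter with a +3 mm shift and take it back on the way down.

>>> {"name": "arm_command", "arguments": {
  "deltas": [
    {"offset": [3,0,0],"spin": 0},
    {"offset": [3,0,6],"spin": 0},
    {"offset": [3,0,12],"spin": 0},
    {"offset": [3,0,18],"spin": 0},
    {"offset": [3,0,23],"spin": 0},
    {"offset": [3,0,26],"spin": 0},
    {"offset": [3,0,26],"spin": 0}
  ]
}}

```text
clock: 15.55
eef_pos: [0.5683, -0.1729, 0.1162]
ee_rot: [-3.141, -0.001, 2.277]
contact_force: [-0.1, -0.1, -0.9]
finger_gap: 0.0277
gripper_force: 12.0
```

>>> {"name": "arm_command", "arguments": {
  "deltas": [
    {"offset": [-1,0,6],"spin": 0},
    {"offset": [-2,0,12],"spin": 0},
    {"offset": [-2.5,0,18],"spin": 0},
    {"offset": [-3,0,24],"spin": 0},
    {"offset": [-3,0,28],"spin": 0},
    {"offset": [-3,0,30],"spin": 0},
    {"offset": [-3,0,30],"spin": 0}
  ]
}}

```text
clock: 16.25
eef_pos: [0.5703, -0.1752, 0.0865]
ee_rot: [-3.141, -0.001, 2.277]
contact_force: [-0.6, -0.9, -0.7]
finger_gap: 0.0278
gripper_force: 12.0
```

>>> {"name": "arm_command", "arguments": {
  "deltas": [
    {"offset": [0,0,1],"spin": 0},
    {"offset": [0,0,2],"spin": 0},
    {"offset": [0,0,3],"spin": 0},
    {"offset": [0,0,3],"spin": 0},
    {"offset": [0,0,3],"spin": 0}
  ]
}}

```text
clock: 16.75
eef_pos: [0.5707, -0.1753, 0.0841]
ee_rot: [3.141, 0.0, 2.277]
contact_force: [0.0, 0.8, 1.1]
finger_gap: 0.0279
gripper_force: 12.0
```

>>> {"name": "arm_command", "arguments": {
  "deltas": [
    {"offset": [0,0,1],"spin": 0},
    {"offset": [0,0,2],"spin": 0},
    {"offset": [0,0,2],"spin": 0}
  ]
}}

```text
clock: 17.05
eef_pos: [0.5722, -0.1759, 0.0835]
ee_rot: [3.14, 0.003, 2.277]
contact_force: [-0.3, -0.8, 11.4]
finger_gap: 0.0273
gripper_force: 12.0
```

Seated on the floor at 11 N. I'll release, rise, and go to the red vial, which is 84.85 mm along tool -y.

>>> {"name": "arm_command", "arguments": {
  "deltas": [
    {"offset": [0,0,-1],"spin": 0},
    {"offset": [0,0,-1],"spin": 0},
    {"offset": [0,0,-1],"spin": 0},
    {"offset": [0,0,-1],"spin": 0},
    {"offset": [0,0,-1],"spin": 0},
    {"offset": [0,0,-20],"spin": 0},
    {"offset": [0,0,-50],"spin": 0},
    {"offset": [0,0,-85],"spin": 0},
    {"offset": [0,0,-110],"spin": 0},
    {"offset": [0,0,-120],"spin": 0},
    {"offset": [0,-30,-120],"spin": 0},
    {"offset": [0,-60,-120],"spin": 0},
    {"offset": [0,-84.9,-120],"spin": 0},
    {"offset": [0,-84.9,-120],"spin": 0},
    {"offset": [0,-84.9,-120],"spin": 0},
    {"offset": [0,-84.9,-120],"spin": 0}
  ],
  "grip": 0.0
}}

```text
clock: 18.65
eef_pos: [0.5065, -0.2298, 0.2015]
ee_rot: [3.141, -0.0, 2.277]
contact_force: [0.2, 0.7, 0.8]
finger_gap: 0.0457
gripper_force: 0.0
```

Run:
```python
from h import *
o=r.get_obs(); print(o['eef_pos'],o['finger_gap']); R=Ro.from_euler('xyz',o['ee_rot']).as_matrix()
T=lambda P:(R.T@(P-o['eef_pos']).T).T*1000
im=save('wrist','w8.png'); save('side','s8.png'); h=cv2.cvtColor(im,cv2.COLOR_BGR2HSV)
for n,lo,hi in(('red',(0,140,60),(6,255,255)),('yel',(22,120,90),(35,255,255)),('grn',(45,120,50),(85,255,255))):
    N,_,st,ce=cv2.connectedComponentsWithStats(cv2.inRange(h,lo,hi))
    for i in range(1,N):
        if st[i,4]>200: print(n,st[i].tolist(),ce[i].round(1),'cap@.113',T(plane('wrist',[ce[i]],.113,o)).round(1), plane('wrist',[ce[i]],.113,o).round(4))
```

```text
[ 0.50648194 -0.22983584  0.20149921] 0.045714724848032934
red [239, 155, 70, 69, 2212] [273.6 191.9] cap@.113 [[13.2 -0.7 88.5]] [[ 0.4973 -0.2202  0.113 ]]
yel [328, 155, 69, 71, 2392] [367.5 194.5] cap@.113 [[11.1 73.4 88.5]] [[ 0.5551 -0.1737  0.113 ]]
grn [242, 241, 64, 72, 1722] [273.3 279.3] cap@.113 [[-64.   -1.   88.5]] [[ 0.5472 -0.2792  0.113 ]]
```

View pics/w8.png

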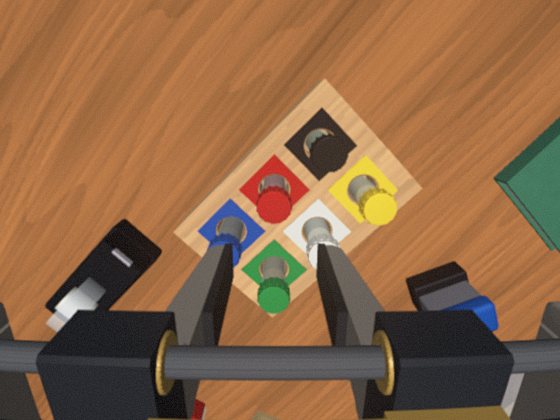

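All vials stand upright in their places. The red cap at (274,207) sits directly under the gripper, so I'll descend and grip.

>>> {"name": "arm_command", "arguments": {
  "deltas": [
    {"offset": [0,0,30],"spin": 0},
    {"offset": [0,0,60],"spin": 0},
    {"offset": [0,0,85],"spin": 0},
    {"offset": [0,0,105],"spin": 0},
    {"offset": [0,0,115],"spin": 0},
    {"offset": [0,0,116],"spin": 0},
    {"offset": [0,0,116],"spin": 0}
  ]
}}

```text
clock: 19.45
eef_pos: [0.5065, -0.2303, 0.0863]
ee_rot: [3.141, 0.0, 2.277]
contact_force: [-0.0, 0.9, 0.6]
finger_gap: 0.0463
gripper_force: 0.0
```

>>> {"name": "arm_command", "arguments": {
  "deltas": [
    {"offset": [0,0,0],"spin": 0},
    {"offset": [0,0,0],"spin": 0},
    {"offset": [0,0,0],"spin": 0},
    {"offset": [0,0,0],"spin": 0},
    {"offset": [0,0,0],"spin": 0},
    {"offset": [0,0,-10],"spin": 0},
    {"offset": [0,0,-40],"spin": 0},
    {"offset": [0,0,-80],"spin": 0},
    {"offset": [0,0,-120],"spin": 0},
    {"offset": [0,0,-140],"spin": 0},
    {"offset": [0,0,-140],"spin": 0},
    {"offset": [0,0,-140],"spin": 0}
  ],
  "grip": -1,
  "grip_force": 8
}}

```text
clock: 20.65
eef_pos: [0.5056, -0.2302, 0.2258]
ee_rot: [3.142, 0.0, 2.277]
contact_force: [0.2, 0.3, -0.6]
finger_gap: 0.0278
gripper_force: 8.0
```

Run:
```python
from h import *
w=save('wrist','w9.png'); h=cv2.cvtColor(w,cv2.COLOR_BGR2HSV); m=cv2.inRange(h,(0,140,60),(6,255,255))
N,_,st,ce=cv2.connectedComponentsWithStats(m); print('cap',[(st[i].tolist(),ce[i].round(1).tolist()) for i in range(1,N) if st[i,4]>300])
print(r.get_obs()['eef_pos'])
```

```text
cap [([243, 151, 65, 53, 1200], [274.6, 178.5]), ([245, 240, 60, 65, 2991], [274.6, 272.9])]
[ 0.50514729 -0.22996074  0.22484046]
```

Red is in hand, with the same in-hand position as before. Before placing it I'll check the trough's origin against the V-bottom/ledge corner seen in w4 and w5.

Run:
```python
from h import *
u=np.array([.966,-.258,0]); z=np.array([0,0,1.]); O0=np.array([.533,.1675,.056]); t=np.radians(35)
a=-u*np.sin(t)+z*np.cos(t); ov=u*np.cos(t)+z*np.sin(t)
def s(px,pos,psi):
    o={'eef_pos':np.array(pos),'ee_rot':np.array([np.pi,0,psi])}; C,v=ray('wrist',px,o); k=((O0-C)@a)/(v@a); P=C+v*k[:,None]-O0; return (P@ov*1000).round(1),(P@np.array([.258,.966,0])*1000).round(1)
pos5=(.5308,.1682,.1349)
print('w5 Vbottom',s([(275,196.4)],pos5,2.881),'rim',s([(275,214)],pos5,2.881),'outer',s([(248,232),(302,232)],pos5,2.881))
im=cv2.imread('pics/w5.png'); cv2.imwrite('pics/c9.png',cv2.resize(im[165:245,215:335],(780,520),interpolation=cv2.INTER_CUBIC))
```

```text
w5 Vbottom (array([-14.8]), array([0.4])) rim (array([-0.5]), array([0.4])) outer (array([13.8, 13.7]), array([-20.1,  20.9]))
```

View pics/c9.png

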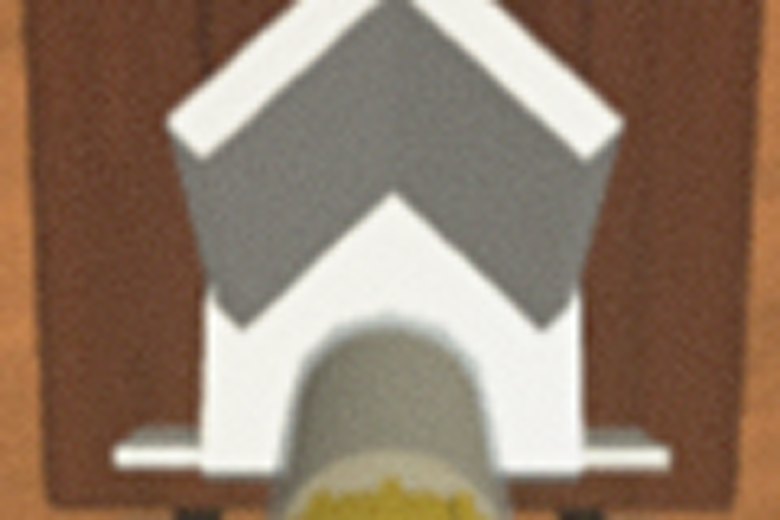

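The V-bottom/ledge corner at (275,194) lies 16.6 mm from my origin estimate (17 expected), so the trough's position is confirmed. The ledge reaches about 18 mm out. I'll carry red above it.

>>> {"name": "arm_command", "arguments": {
  "deltas": [
    {"offset": [14,14,0],"spin": -0.03},
    {"offset": [43,42,0],"spin": -0.1},
    {"offset": [72,70,0],"spin": -0.17},
    {"offset": [101,98,0],"spin": -0.24},
    {"offset": [130,126,0],"spin": -0.31},
    {"offset": [159,154,0],"spin": -0.38},
    {"offset": [188,182,0],"spin": -0.45},
    {"offset": [217,210,0],"spin": -0.5},
    {"offset": [246,238,0],"spin": -0.56},
    {"offset": [270,262,0],"spin": -0.59},
    {"offset": [287.3,277.3,0],"spin": -0.604},
    {"offset": [287.3,277.3,20],"spin": -0.604},
    {"offset": [287.3,277.3,50],"spin": -0.604},
    {"offset": [287.3,277.3,75],"spin": -0.604},
    {"offset": [287.3,277.3,75],"spin": -0.604},
    {"offset": [287.3,277.3,75],"spin": -0.604},
    {"offset": [287.3,277.3,75],"spin": -0.604}
  ]
}}

```text
clock: 22.4
eef_pos: [0.5311, 0.1683, 0.1516]
ee_rot: [3.141, 0.001, 2.881]
contact_force: [0.9, -0.3, -0.3]
finger_gap: 0.0279
gripper_force: 8.0
```

```bash
cat > sl.py <<'E'
from h import *
def tilt(f):
    """centre line of the pale glass in the side view, against projected lines at several tilts"""
    u=np.array([.966,-.258,0]); G=r.get_obs()['eef_pos']+[0,0,.019]; print('G',G.round(4))
    im=save('side',f); s=cv2.cvtColor(im,cv2.COLOR_BGR2HSV)
    for d in(-5,0,5,10,20,35):
        t=np.radians(d); a=-u*np.sin(t)+np.array([0,0,np.cos(t)]); p=proj('side',[G,G-a*.03,G-a*.091]); e=p[2]-p[1]; print(d,p.round(1).tolist(),(e[0]/e[1]).round(3))
        if d==0: q=p
    for y in range(int(q[1,1]),int(q[2,1])+4,2): x0=int(q[0,0])-14; print(y,(np.where(s[y,x0:x0+32,1]<112)[0]+x0).tolist())
E
python3 -c "
from sl import *
tilt('s10.png'); save('wrist','w10.png')"
```

```text
G [0.5311 0.1683 0.1706]
-5 [[218.5, 157.5], [218.4, 166.8], [218.3, 184.9]] -0.01
0 [[218.5, 157.5], [219.3, 166.6], [220.8, 184.3]] 0.084
5 [[218.5, 157.5], [220.2, 166.4], [223.3, 183.6]] 0.183
10 [[218.5, 157.5], [221.0, 166.1], [225.8, 182.6]] 0.288
20 [[218.5, 157.5], [222.6, 165.2], [230.5, 180.2]] 0.528
35 [[218.5, 157.5], [224.8, 163.6], [236.9, 175.4]] 1.027
166 [215, 216, 217, 218, 219, 220, 221, 222]
168 [215, 216, 217, 218, 219, 220, 221, 222]
170 [215, 216, 217, 218, 219, 220, 221, 222]
172 [215, 216, 217, 218, 219, 220, 221, 222]
174 [216, 217, 218, 219, 220, 221, 222]
176 [207, 216, 217, 218, 219, 220, 221, 222]
178 [205, 206, 207, 208, 209, 216, 217, 218, 219, 220, 221, 222]
180 [205, 206, 207, 208, 209, 210, 211, 216, 217, 218, 219, 220, 221, 222, 223]
182 [204, 205, 206, 207, 208, 209, 210, 211, 212, 213, 216, 217, 218, 219, 220, 221, 222, 223]
184 [204, 205, 206, 207, 208, 209, 210, 211, 212, 213, 214, 215, 216, 217, 218, 219, 220, 221, 222, 223, 224]
186 [205, 206, 207, 208, 209, 210, 211, 212, 213, 214, 215, 216, 217, 218, 219, 220, 221, 222, 223, 224, 225, 226]
```

Red hangs upright about 17 mm above the ledge, in line with it. I'll lower it to contact.

>>> {"name": "arm_command", "arguments": {
  "deltas": [
    {"offset": [0,0,6],"spin": 0},
    {"offset": [0,0,11],"spin": 0},
    {"offset": [0,0,14],"spin": 0},
    {"offset": [0,0,15.5],"spin": 0},
    {"offset": [0,0,16],"spin": 0},
    {"offset": [0,0,16],"spin": 0}
  ]
}}

```text
clock: 23.1
eef_pos: [0.5306, 0.1682, 0.135]
ee_rot: [-3.142, 0.0, 2.881]
contact_force: [0.1, -0.2, 0.4]
finger_gap: 0.0278
gripper_force: 8.0
```

>>> {"name": "arm_command", "arguments": {
  "deltas": [
    {"offset": [0,0,1],"spin": 0},
    {"offset": [0,0,2],"spin": 0},
    {"offset": [0,0,3],"spin": 0},
    {"offset": [0,0,3],"spin": 0}
  ]
}}

```text
clock: 23.5
eef_pos: [0.5317, 0.1686, 0.1333]
ee_rot: [3.14, 0.002, 2.881]
contact_force: [-1.4, 0.3, 10.7]
finger_gap: 0.0277
gripper_force: 8.0
```

In contact at 10.7 N. Now the tilt arc back towards the trough.

>>> {"name": "arm_command", "arguments": {
  "deltas": [
    {"offset": [4,0,-0.5],"spin": 0},
    {"offset": [7.9,0,0.4],"spin": 0},
    {"offset": [11.8,0,1.4],"spin": 0},
    {"offset": [15.6,0,2.5],"spin": 0},
    {"offset": [19.4,0,3.8],"spin": 0},
    {"offset": [23.1,0,5.2],"spin": 0},
    {"offset": [26.8,0,6.9],"spin": 0},
    {"offset": [30.4,0,8.6],"spin": 0},
    {"offset": [30.4,0,8.6],"spin": 0}
  ]
}}

```text
clock: 24.4
eef_pos: [0.5004, 0.1761, 0.1228]
ee_rot: [-3.141, -0.001, 2.881]
contact_force: [0.0, -0.7, 1.0]
finger_gap: 0.0278
gripper_force: 8.0
```

```bash
python3 -c "
from sl import *
tilt('s11.png'); save('wrist','w11.png')"
```

```text
G [0.5004 0.1761 0.1418]
-5 [[208.8, 168.9], [208.9, 178.0], [209.0, 195.7]] 0.005
0 [[208.8, 168.9], [209.7, 177.8], [211.5, 195.1]] 0.103
5 [[208.8, 168.9], [210.6, 177.6], [214.0, 194.4]] 0.205
10 [[208.8, 168.9], [211.4, 177.3], [216.5, 193.4]] 0.314
20 [[208.8, 168.9], [213.0, 176.4], [221.2, 191.0]] 0.563
35 [[208.8, 168.9], [215.2, 174.8], [227.6, 186.2]] 1.089
177 [206, 207, 208, 209, 210, 211, 212, 213, 214, 215, 216]
179 [205, 206, 207, 208, 209, 210, 211, 212, 213, 214, 215, 216, 217, 218]
181 [204, 205, 206, 207, 208, 209, 210, 211, 212, 213, 214, 215, 216, 217, 218, 219]
183 [204, 205, 206, 207, 208, 209, 210, 211, 212, 213, 214, 215, 216, 217, 218, 219, 220, 221, 222, 223]
185 [204, 205, 206, 207, 208, 209, 210, 211, 212, 213, 214, 215, 216, 217, 218, 219, 220, 221, 222, 223, 224, 225]
187 [206, 207, 208, 209, 210, 211, 212, 213, 214, 215, 216, 217, 218, 219, 220, 221, 222, 223, 224, 225]
189 [208, 209, 210, 211, 212, 213, 214, 215, 216, 217, 218, 219, 220, 221, 222, 223, 224, 225]
191 [211, 212, 213, 214, 215, 216, 217, 218, 219, 220, 221, 222, 223, 224, 225]
193 [213, 214, 215, 216, 217, 218, 219, 220, 221, 222, 223, 224, 225]
195 [215, 216, 217, 218, 219, 220, 221, 222, 223, 224, 225]
197 [218, 219, 220, 221, 222, 223, 224]
```

That was my last picture view (I make it 11, one over the allowance), so from here I'll measure by numbers only. To get the vial's outline I'll subtract the empty-trough side image.

```bash
cat >> sl.py <<'E'
def dif(f,ref='s8.png',y0=168,y1=200):
    d=cv2.absdiff(cv2.imread('pics/'+f),cv2.imread('pics/'+ref)).max(2)
    for y in range(y0,y1,2):
        x=np.where(d[y,195:240]>30)[0]+195; print(y,x.min() if len(x) else None,x.max() if len(x) else None,len(x))
def foot(f,pos,psi):
    """robot-side glass edge along the centre column of the wrist view"""
    h=cv2.cvtColor(cv2.imread('pics/'+f),cv2.COLOR_BGR2HSV); print([(y,*h[y,275].tolist()) for y in range(150,250,3)])
E
python3 -c "
from sl import *
dif('s11.png'); foot('w11.png',0,0)
m=cv2.inRange(cv2.cvtColor(cv2.imread('pics/w11.png'),cv2.COLOR_BGR2HSV),(0,140,60),(6,255,255))
N,_,st,ce=cv2.connectedComponentsWithStats(m); print('cap',[(st[i].tolist(),ce[i].round(1).tolist()) for i in range(1,N) if st[i,4]>300])
m=cv2.inRange(cv2.cvtColor(cv2.imread('pics/w4.png'),cv2.COLOR_BGR2HSV),(22,120,90),(35,255,255))
N,_,st,ce=cv2.connectedComponentsWithStats(m); print('yel cap w4',[(st[i].tolist(),ce[i].round(1).tolist()) for i in range(1,N) if st[i,4]>300])
print('--w4 ');dif('s4.png')
print('lying yellow s3'); dif('s3.png')
"
```

```text
168 203 215 13
170 203 215 13
172 204 215 12
174 206 216 11
176 207 217 11
178 209 218 10
180 211 219 9
182 212 220 9
184 214 222 9
186 216 223 8
188 218 224 7
190 219 224 6
192 222 222 1
194 None None 0
196 None None 0
198 None None 0
[(150, 11, 147, 106), (153, 8, 148, 105), (156, 10, 146, 105), (159, 10, 145, 104), (162, 11, 165, 102), (165, 10, 157, 99), (168, 10, 147, 104), (171, 10, 146, 103), (174, 9, 141, 105), (177, 8, 136, 75), (180, 8, 135, 81), (183, 11, 131, 70), (186, 11, 151, 93), (189, 10, 133, 94), (192, 10, 142, 95), (195, 11, 142, 97), (198, 9, 139, 90), (201, 8, 123, 95), (204, 12, 139, 90), (207, 10, 149, 89), (210, 10, 136, 88), (213, 19, 30, 178), (216, 25, 6, 241), (219, 16, 26, 126), (222, 15, 20, 129), (225, 13, 24, 129), (228, 20, 24, 126), (231, 25, 22, 127), (234, 15, 20, 130), (237, 19, 17, 169), (240, 30, 3, 248), (243, 53, 5, 201), (246, 0, 151, 105), (249, 1, 187, 228)]
cap [([245, 245, 60, 62, 2854], [274.4, 275.5])]
yel cap w4 [([245, 244, 60, 61, 2783], [274.6, 273.9])]
--w4 
168 203 215 13
170 204 215 12
172 205 216 12
174 207 217 11
176 208 219 12
178 211 221 11
180 213 222 10
182 214 224 11
184 216 225 10
186 218 226 9
188 219 226 8
190 220 224 5
192 None None 0
194 None None 0
196 None None 0
198 None None 0
lying yellow s3
168 200 204 5
170 198 206 9
172 197 207 11
174 197 208 12
176 198 211 14
178 200 213 12
180 204 215 6
182 214 218 5
184 216 220 5
186 218 222 5
188 218 224 7
190 219 224 6
192 222 222 1
194 None None 0
196 None None 0
198 None None 0
```

The outline shows a lean of about 22°, with the foot's lower edge at (224,190), the same as for the lying yellow vial. I'll carry on the arc to 35°.

>>> {"name": "arm_command", "arguments": {
  "deltas": [
    {"offset": [3.5,0,2],"spin": 0},
    {"offset": [6.9,0,4],"spin": 0},
    {"offset": [10.3,0,6.2],"spin": 0},
    {"offset": [13.5,0,8.6],"spin": 0},
    {"offset": [16.6,0,11.2],"spin": 0},
    {"offset": [19.6,0,13.8],"spin": 0},
    {"offset": [19.6,0,13.8],"spin": 0},
    {"offset": [19.6,0,13.8],"spin": 0}
  ]
}}

```text
clock: 25.3
eef_pos: [0.4824, 0.1814, 0.1096]
ee_rot: [3.141, 0.0, 2.881]
contact_force: [0.3, 0.7, 2.1]
finger_gap: 0.0278
gripper_force: 8.0
```

```bash
python3 -c "
from sl import *
print(r.get_obs()['eef_pos']); save('side','s12.png'); dif('s12.png')"
```

```text
[0.48241096 0.181409   0.10957613]
168 196 209 14
170 197 209 13
172 197 209 13
174 197 209 13
176 198 210 13
178 199 213 15
180 201 216 16
182 201 218 18
184 203 221 11
186 216 223 8
188 218 224 7
190 219 224 6
192 222 223 2
194 None None 0
196 None None 0
198 None None 0
```

The outline now matches the lying yellow vial to within a pixel. I'll release and retreat upwards.

>>> {"name": "arm_command", "arguments": {
  "deltas": [
    {"offset": [0,0,0],"spin": 0},
    {"offset": [0,0,0],"spin": 0},
    {"offset": [0,0,0],"spin": 0},
    {"offset": [0,0,0],"spin": 0},
    {"offset": [0,0,0],"spin": 0},
    {"offset": [0,0,-10],"spin": 0},
    {"offset": [0,0,-30],"spin": 0},
    {"offset": [0,0,-60],"spin": 0},
    {"offset": [0,0,-100],"spin": 0},
    {"offset": [0,0,-140],"spin": 0},
    {"offset": [0,0,-168],"spin": 0},
    {"offset": [0,0,-168],"spin": 0},
    {"offset": [0,0,-168],"spin": 0}
  ],
  "grip": 0.0
}}

```text
clock: 26.65
eef_pos: [0.4823, 0.1812, 0.2783]
ee_rot: [3.141, 0.001, 2.881]
contact_force: [-0.5, -0.9, -0.5]
finger_gap: 0.0463
gripper_force: 0.0
```

```bash
python3 -c "
from sl import *
o=r.get_obs(); print(o['eef_pos'],o['contact_force']); save('side','s13.png'); save('wrist','w13.png'); dif('s13.png')
for f,lo,hi in(('s13.png',(0,150,70),(6,255,255)),('s3.png',(24,150,90),(33,255,255)),('w13.png',(0,140,60),(6,255,255)),('w3.png',(22,120,90),(35,255,255))):
    N,_,st,ce=cv2.connectedComponentsWithStats(cv2.inRange(cv2.cvtColor(cv2.imread('pics/'+f),cv2.COLOR_BGR2HSV),lo,hi)); print(f,[(st[i].tolist(),ce[i].round(1).tolist()) for i in range(1,N) if st[i,4]>40])
s=cv2.cvtColor(cv2.imread('pics/s13.png'),cv2.COLOR_BGR2HSV)
for n,lo,hi in(('yel',(24,150,90),(33,255,255)),('grn',(45,120,60),(85,255,255))):
    N,_,st,ce=cv2.connectedComponentsWithStats(cv2.inRange(s,lo,hi)); print(n,[(st[i].tolist(),ce[i].round(1).tolist()) for i in range(1,N) if st[i,4]>40])
print('expected cap mids', proj('side',[[.571,-.1755,.107],[.5612,-.295,.107]]))
"
```

```text
[0.48234873 0.18115271 0.2782557 ] [-0.46911785 -0.94917259 -0.48350295]
168 201 202 2
170 199 206 8
172 197 207 11
174 197 208 12
176 198 210 13
178 200 213 14
180 204 216 13
182 207 218 11
184 214 221 8
186 216 223 8
188 218 224 7
190 219 224 6
192 222 222 1
194 None None 0
196 None None 0
198 None None 0
s13.png [([197, 169, 11, 10, 71], [201.8, 173.5]), ([298, 258, 24, 18, 164], [309.7, 266.9]), ([505, 261, 13, 8, 52], [511.3, 264.6]), ([424, 359, 42, 34, 234], [440.0, 372.8])]
s3.png [([218, 80, 24, 7, 60], [229.1, 82.8]), ([210, 105, 6, 25, 92], [212.2, 116.7]), ([126, 131, 6, 27, 44], [128.8, 147.0]), ([197, 168, 11, 11, 80], [201.9, 173.0]), ([295, 181, 31, 18, 285], [309.9, 189.5]), ([495, 229, 12, 7, 44], [500.4, 231.9]), ([300, 235, 25, 14, 126], [312.3, 241.1])]
w13.png [([526, 0, 28, 12, 82], [538.6, 4.4]), ([260, 173, 32, 33, 818], [275.2, 188.6])]
w3.png [([264, 165, 32, 33, 810], [279.4, 180.5]), ([22, 278, 44, 35, 707], [43.4, 294.8])]
yel [([214, 80, 28, 8, 71], [227.1, 83.2]), ([210, 105, 6, 25, 92], [212.2, 116.5]), ([126, 131, 6, 27, 47], [128.8, 147.1]), ([295, 181, 31, 18, 285], [309.9, 189.5]), ([309, 223, 12, 12, 109], [314.1, 228.2]), ([495, 229, 12, 7, 43], [500.5, 232.0]), ([300, 238, 25, 14, 134], [311.9, 244.6])]
grn [([217, 83, 32, 10, 148], [233.0, 87.5]), ([285, 179, 60, 38, 830], [313.9, 198.3]), ([343, 250, 12, 12, 115], [348.1, 255.2]), ([335, 265, 24, 15, 122], [346.1, 272.4]), ([512, 280, 13, 7, 42], [517.7, 283.3])]
expected cap mids [[314.90985522 227.93692839]
 [349.39562043 254.93568522]]
```

Red lies exactly as yellow did: its cap is at (201.8,173.5) against (201.9,173.0) and the foot edge is identical. The yellow and green caps are within about 1 px of where they should be. Handing in.

```bash
python3 -c "
from h import *
print(r.hand_in())"
```

```text
the job is handed in; nothing more can be done
None
```

I handed the job in at about 27 s; no verdict came back. By my own measurements green and yellow stand released in their places and red lies cap up in the trough, though I viewed 11 pictures, one over the limit of 10.

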